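Shut the draught shield and tare the balance

ROBOT

A 6-joint arm with a two-finger parallel gripper is mounted at the origin on a cart in front of the work surface, level with it; the furniture and walls round the work are solid. World frame = base frame: x ahead of the robot, y to its left, z up, the work surface at z = 0. Lengths are in mm, angles in rad, forces in N, time in s.
With the tool pointing down it reaches from about 350 to 975 mm from the base axis. Payload 7.1 kg.
Tool frame: the origin (TCP) lies at the very end of the fingers, on their centre line; the grasp point (between the pads) lies 19 mm behind it; z points along the fingers, y is the line along which they close (so a half turn about z gives the same grasp; the last joint's range is limited). The gripper opens to 88 mm and grips with 3 to 60 N. Pads are 20 mm wide; open, the fingers measure 115 mm over their backs; the gripper's body (75 mm by 178 mm) begins 61 mm behind the grasp point.
Start: joints at [-1.143, 0.423, 1.63, -0, 1.089, -0.019], TCP at [270.066, -563.622, 222.675] pointing down, gripper open.
Joint ranges: [-3, 3], [-0.9, 2.11], [0.09, 2.58], [-1.31, 4.45], [0.11, 2.69], [-2.54, 2.54]. Speed limits (rad/s): [2.39, 2.39, 3.01, 3.14, 3.14, 3.14].

INTERFACE

Orientations are given as a rotation vector (axis times angle).
In Python, from workcell import * gives the robot as it stands.
- The arm moves only by the tool step_arm, never from a script. Its argument "deltas" is a list of rows, each a list of 3 entries, a list of its own where there are three numbers: the shift along the tool's x, y, z in units of 300 mm (1.0 is 300 mm), then the turn, a rotation vector about the tool's x, y, z in units of 1.5 rad (1.0 is 1.5 rad), then the gripper command: -1 is shut, 1 is fully open, values between are in proportion. In form: [[[dx, dy, dz], [rx, ry, rz], gripper], ...]. A call has 1 to 20 rows; each row is the pose to reach, as a shift and turn from the pose commanded when the call began, along the tool's axes at that moment; what a row does not reach only later rows make up. A row lasts 1/12 s, in which the tool goes at most 41.7 mm and 7.16 degrees, less where a joint would pass 70% of its speed; a pose out of reach is approached as far as the arm can. A call with a number of a shift or a turn outside -1 to 1 is refused whole. A call with a gripper value outside its range is refused whole. The fingers move at their own pace and stop on an object; the grip force is fixed at half the most. Time passes only in rows, so rows that repeat a pose let the fingers close. It gives the time, the measured TCP pose, the force, the opening and the grip force at its end, in the units of the state.
- get_obs(): the state, without advancing time (a new reading comes with each control period).
- get_image(name): name is "scene" or "side" or "wrist"; returns a dict with "pixels" (420x560x3 uint8, red, green, blue), "fx", "fy", "cx", "cy" (pixels), "T" (4x4, takes a point from camera to world coordinates). Camera axes: x right, y down, z forward; pixel columns grow to the right and rows downward; lengths in mm; the calibration is good to about 2 mm. The wrist camera is an equidistant fisheye: a pixel r from the principal point sees the ray r / f radians off the axis. A picture is of the moment at which its call begins. There is no depth.
- close_job(): hands the job in; it is judged then, once.
The state is a dict: "t": time; "qpos": joint angles; "qvel": joint speeds; "joint_torque": joint torques, N m; "ee_pos": TCP position; "orientation": TCP orientation; "ft_force": force on the tool from outside, world axes, zero at the start; "moment": the same for the moment, N m; "width": finger opening in mm; "grasp_force": force on a finger pad.
Only numpy, scipy, OpenCV 4.12 (cv2) and the standard library are available. Lean on these libraries where they do the work, as an engineer would, in place of code of your own. Each camera call takes 0.05 s, during which the arm holds its last target. There are 200 camera calls.

TASK

A weighing dish stands on the pan of the analytical balance, and the right-hand and top glass doors of its draught shield have been left open. Push both doors fully shut with the fingertips, without slamming them, and only then press the long tare bar on the front panel all the way down and let it come up again. Leave the dish, the left-hand door and everything else on the bench as it stands: nothing is to be picked up or pushed aside.

Things in the scene. Friction and masses are not known exactly. Their poses are not given: they have to be found in the camera images.
- balance: Analytical balance, white, fixed. Origin: centre of its underside; x from its front (keys) to its back, y to its left seen from the front, z up. In its frame (mm): key panel x -140 to -50, top z 44; tilted display behind the keys x -90 to -46, up to z 59; glass chamber x -50 to 105, y -98 to 98, roof rails to z 168; tower behind to x 139. Doors slide along x and, open, stick out behind the tower.
- right_handle (a point): Middle of the black grip of the right-hand door: upright bar 10 mm in x, 60 mm tall (z 96 to 156), standing out sideways from the glass (balance y -92 to -117 mm). Moves with the door: balance (x, y, z) = (-33 + opening, -104.5, 126) mm. Push its back face towards the front (balance -x). Outer face of the glass at y -91, of the rails above (z 160 to 168) and below (z 54 to 61) at y -98 mm.
- right_door (a joint): Right-hand glass door, slides along the balance's x: 0 = fully shut against the front post, grows (m) as it slides open to the back, at most 0.09. Slides stiffly (about 1 to 2 N) and stays where it is left.
- top_handle (a point): Middle of the black grip of the top door: bar across the door, 10 mm in x, 56 mm long in y, 26 mm tall (z 167 to 193). Moves with the door: balance (x, y, z) = (-33 + opening, 0, 180) mm. Push its back face towards the front (balance -x). Upper face of the top glass at z 166 mm.
- top_door (a joint): Top glass door, slides along the balance's x: 0 = fully shut, grows (m) as it slides open to the back, at most 0.085. Slides stiffly (about 1 to 2 N) and stays where it is left.
- left_door (a joint): Left-hand glass door, mirror image of the right-hand one (grip at balance y +92 to +117 mm). 0 = fully shut, as it is at the start; it is to stay so.
- tare_top (a point): Centre of the upper face of the grey tare bar, the only long key (20 mm in x, 60 mm in y), in the middle of the front panel at balance (-113, 0, 52) mm; it stands 8 mm proud of the panel. The small keys beside it do not move.
- tare_bar (a joint): Tare bar: 0 = up, grows (m) as it is pressed straight down against a spring, 0.004 = fully down (about 4 N); comes up by itself when let go.
- left_handle (a point): Middle of the black grip of the left-hand door, which is shut: balance (-33, 104.5, 126) mm.
- pan (a point): Centre of the upper face of the round steel weighing pan (80 mm across) inside the chamber: balance (30, 0, 68) mm.
- dish: Small round glass weighing dish, 56 mm across, 24 mm high, loose on the pan inside the chamber. Origin: centre of its underside, 68 mm above the bench. To be left alone.
- vial: Amber glass vial with black cap, 33 mm across, 74 mm high, loose on the bench to the right of the balance or right of its front. Origin: centre of its underside. To be left alone.
- spare_dish: A second, empty glass dish, 58 mm across, 26 mm high, loose on the bench behind the balance. Origin: centre of its underside. To be left alone.
- beaker: Small empty glass beaker, 39 mm across, 48 mm high, loose on the bench to the right of the balance or right of its front. Origin: centre of its underside. To be left alone.

How it is judged:
By the outcome, as a careful person would: the job done as asked, in the order asked, and still so for the second after the job is handed in, with the robot touching nothing.
It also fails if it takes over 48 s, if anything falls off the work surface, if the arm or the gripper's body presses on something with over 40 N, if the wrist force passes 120 N, or if a joint passes its speed limit or range.

## Working session

There is one attempt and no reset: what is moved stays moved. The work goes in short steps, Python scripts to look and compute and a tool call to move; the robot and the scene stay as the last step left them, time stands still between calls to the robot, and variables do not carry over. Pictures are saved under pics/ and viewed, at most 10 in all, crops included, and the job is handed in when it is done.

Besides the shell and the picture viewer there is one more tool, called as name([rows], argument=value, ...), one row to a line, values as JSON. step_arm: Moves the arm, as the interface text tells. Its arguments: {"type":"object","properties":{"deltas":{"type":"array","items":{"type":"array"}}},"required":["deltas"]}

```bash
mkdir -p pics
python3 - <<'E'
from workcell import *
import cv2,numpy as np,pickle
d={}
for n in("scene","side"):
    im=get_image(n); d[n]=im
    cv2.imwrite(f"pics/{n}0.png",cv2.resize(im["pixels"][:,:,::-1],(800,600),interpolation=cv2.INTER_CUBIC))
    print(n,im["fx"],im["cx"],im["cy"],np.round(im["T"],3).tolist())
pickle.dump(d,open("im.pkl","wb"))
o=get_obs();print(o["orientation"],o["ft_force"],o["width"],o["t"])
E
```

```text
scene 439.15567183900845 280.3381325293069 217.6544043509079 [[-0.996, -0.05, 0.08, 401.019], [-0.094, 0.558, -0.824, 313.314], [-0.003, -0.828, -0.561, 657.3], [0.0, 0.0, 0.0, 1.0]]
side 438.02955999216823 280.0798006211979 209.67533344265578 [[0.866, 0.212, -0.453, 921.305], [0.5, -0.386, 0.775, -1171.271], [-0.011, -0.898, -0.44, 563.732], [0.0, 0.0, 0.0, 1.0]]
[-3.06219632e+00 -6.95746059e-01  4.40417900e-04] [-0.12399063  0.02445902 -0.27006505] 87.92095477951025 0.1
```

View pics/scene0.png

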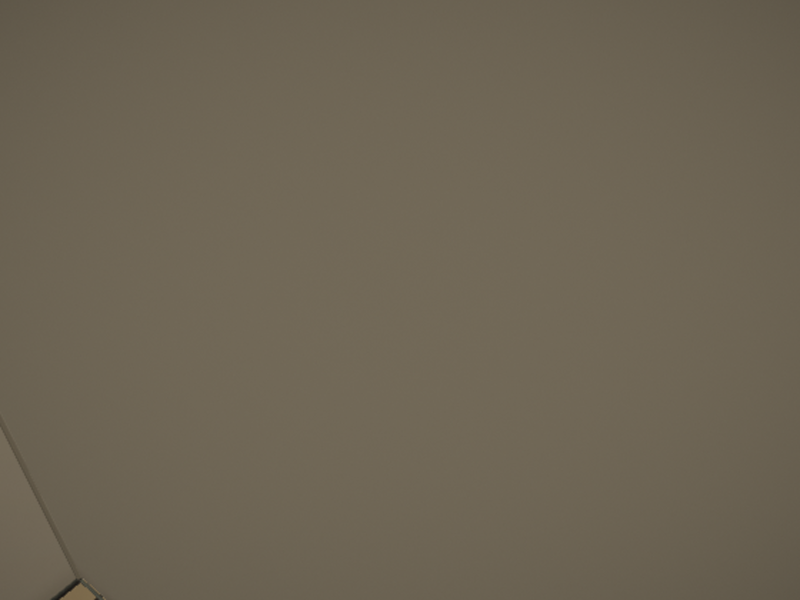

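View pics/side0.png

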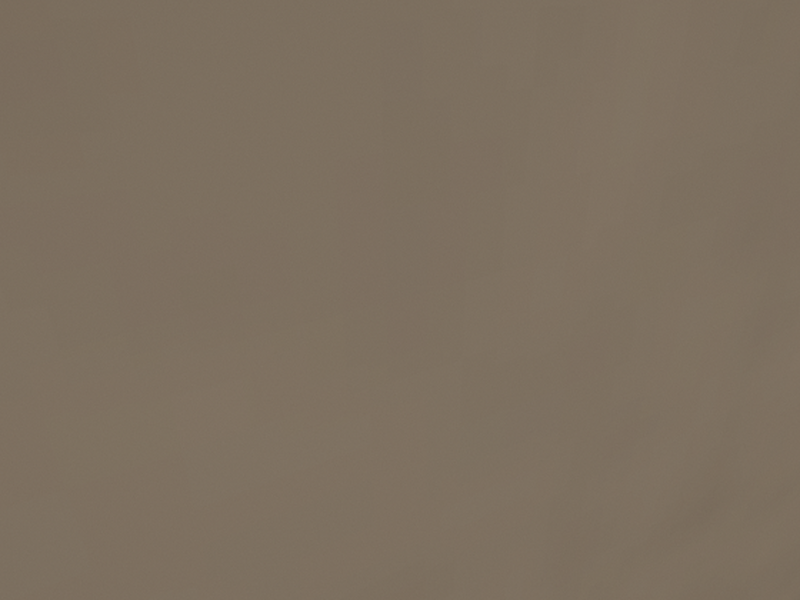

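Neither image helps: scene shows only a plain brown surface with a small corner at (80,580), and side shows only a plain surface. I'll try the wrist camera.

Run:
```python
from workcell import *
import cv2,numpy as np,pickle
im=get_image("wrist"); pickle.dump(im,open("w0.pkl","wb"))
cv2.imwrite("pics/w0.png",cv2.resize(im["pixels"][:,:,::-1],(800,600),interpolation=cv2.INTER_CUBIC))
print(im["fx"],im["fy"],im["cx"],im["cy"],np.round(im["T"],3).tolist())
```

```text
325.19226210127806 325.19226210127806 276.8881973175119 210.7194027903956 [[0.432, -0.873, -0.224, 331.613], [-0.902, -0.419, -0.106, -533.111], [-0.001, 0.248, -0.969, 384.561], [0.0, 0.0, 0.0, 1.0]]
```

View pics/w0.png

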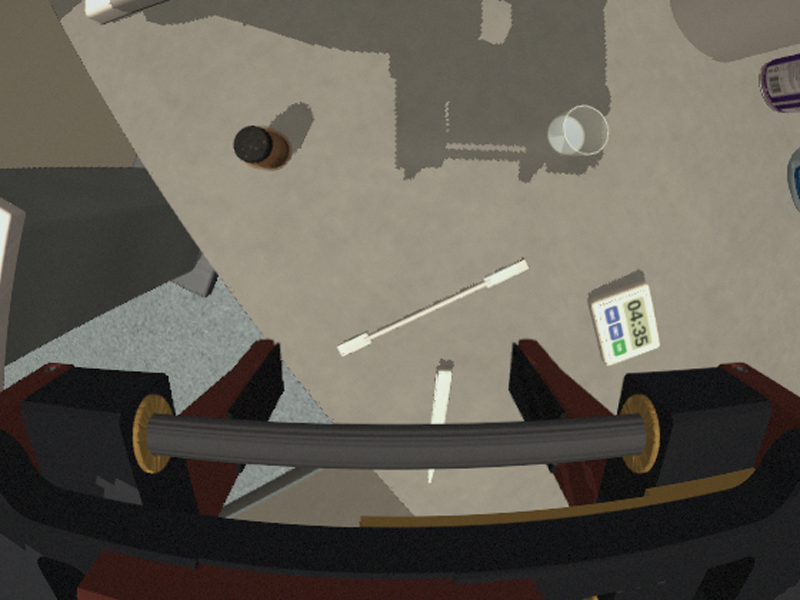

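The wrist view shows the vial (255,147), the beaker (578,130), a swab, a timer and a corner of the balance at the top left (100,5). The balance lies ahead along tool +x and to the left (-y), so I'll raise the arm and move back to see it.

step_arm([
  [[0,0,-0.1],[0,0,0],1],
  [[0,0,-0.2],[0,0,0],1],
  [[0,0,-0.3],[0,0,0],1],
  [[0,0,-0.4],[0,0,0],1],
  [[0,-0.1,-0.5],[0,0,0],1],
  [[0,-0.2,-0.5],[0,-0.08,0],1],
  [[0,-0.3,-0.5],[0,-0.16,0],1],
  [[0,-0.4,-0.5],[0,-0.24,0],1],
  [[0,-0.5,-0.5],[0,-0.24,0],1],
  [[0,-0.5,-0.5],[0,-0.24,0],1],
])

```text
t: 0.98
ee_pos: [204.1, -423.7, 371.9]
orientation: [2.942, 0.673, -0.538]
ft_force: [0.1, 0.2, 0.9]
width: 87.7
grasp_force: 0.0
```

```bash
cat > h.py <<'E'
from workcell import *
import cv2,numpy as np,pickle,sys
def snap(n):
    im=get_image("wrist"); pickle.dump(im,open(n+".pkl","wb"))
    cv2.imwrite(f"pics/{n}.png",cv2.resize(im["pixels"][:,:,::-1],(800,600),interpolation=cv2.INTER_CUBIC))
    o=get_obs();print(o["t"],o["ee_pos"].round(1) if hasattr(o["ee_pos"],'round') else o["ee_pos"],np.round(o["orientation"],3),np.round(o["ft_force"],1))
def proj(im,P):
    T=np.linalg.inv(im["T"]);p=np.atleast_2d(P)@T[:3,:3].T+T[:3,3]
    rho=np.hypot(p[:,0],p[:,1]);th=np.arctan2(rho,p[:,2]);r=th*im["fx"]/rho
    return np.c_[im["cx"]+r*p[:,0],im["cy"]+r*p[:,1]]
def ray(im,uv,z):  # uv in native pixels -> world at height z
    d=np.array(uv,float)-[im["cx"],im["cy"]];r=np.hypot(*d);th=r/im["fx"]
    v=im["T"][:3,:3]@np.r_[d/r*np.sin(th),np.cos(th)];o=im["T"][:3,3]
    return o+v*(z-o[2])/v[2]
E
python3 - <<'E'
from h import *
snap("w1")
im=pickle.load(open("w0.pkl","rb"))
for n,u,z in(("vialcap",(255,143),74),("beakerbase",(568,137),3),("corner",(88,12),0)):print(n,ray(im,np.array(u)*.7,z).round())
E
```

```text
1.0333 [ 205.1 -426.2  372.6] [ 2.94   0.672 -0.535] [ 0.2 -0.3  0.7]
vialcap [ 318. -433.   74.]
beakerbase [ 436. -644.    3.]
corner [ 377. -175.    0.]
```

View pics/w1.png

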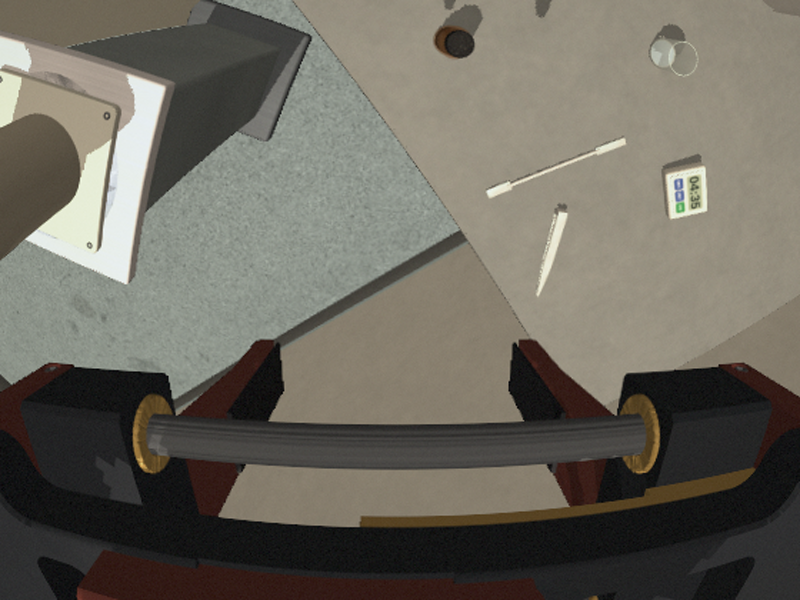

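I tilted the wrong way: the view is now of the robot base. The vial is at (458,42), the beaker at (665,55), and the balance is out of view. I'll tilt forward instead.

step_arm([
  [[0,0,0],[0,0.08,0],1],
  [[0,0,0],[0,0.16,0],1],
  [[0,0,0],[0,0.24,0],1],
  [[0,0,0],[0,0.32,0],1],
  [[0,0,0],[0,0.4,0],1],
  [[0,0,0],[0,0.48,0],1],
  [[0,0,0],[0,0.54,0],1],
  [[0,0,0],[0,0.54,0],1],
])

```text
t: 1.7
ee_pos: [202.9, -430.5, 371.5]
orientation: [-2.896, -0.649, -0.668]
ft_force: [-0.5, -0.7, 0.1]
width: 88.0
grasp_force: 0.0
```

```bash
python3 -c "
from h import *
snap('w2')"
```

```text
1.75 [ 203.3 -430.2  371.7] [-2.898 -0.65  -0.662] [ 0.5 -0.3  0. ]
```

View pics/w2.png

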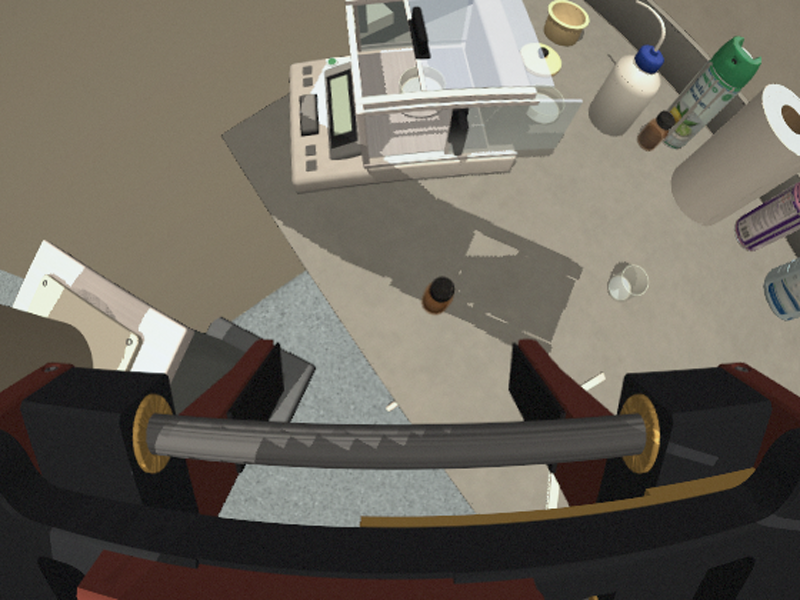

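The whole balance is now in view at the top: front panel at left (300,110), right grip at (459,130), top grip at (420,33), spare dish at (545,105). I'll enlarge a crop for the fit.

```bash
python3 -c "
from h import *
im=pickle.load(open('w2.pkl','rb'));c=im['pixels'][0:140,195:420,::-1]
cv2.imwrite('pics/c2.png',cv2.resize(c,None,fx=3.5,fy=3.5,interpolation=cv2.INTER_CUBIC))
for u in((297,190),(513,172)):print(ray(im,np.array(u)*.7,0))"
```

```text
[ 375.41607374 -204.42926772    0.        ]
[ 523.54683623 -451.97675654    0.        ]
```

View pics/c2.png

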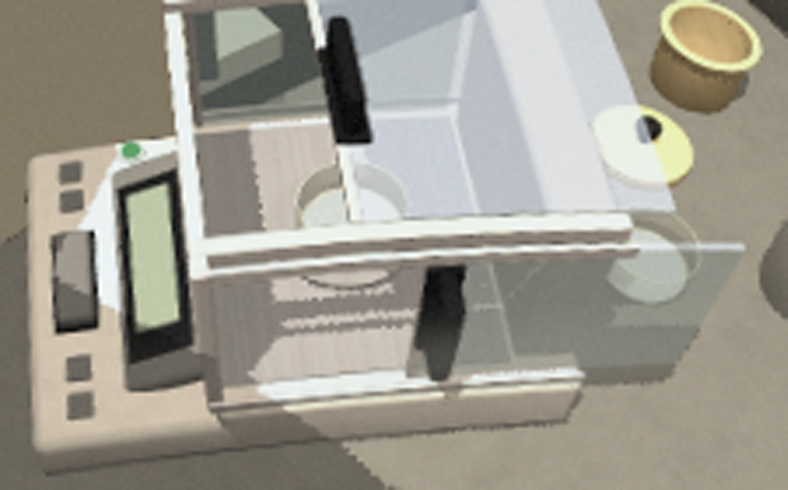

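The crop shows the tare bar corners at (52,235), (93,232), (97,328) and (57,328). The top grip runs from (340,18) to (352,140), the right grip's lower end is at (440,378), and the roof rail's front end is at (207,262). I'll fit the pose to these.

```bash
cat > fit.py <<'E'
from h import *
from scipy.optimize import least_squares
def W(p,P):
    c,s=np.cos(p[2]),np.sin(p[2]);P=np.atleast_2d(P)
    return np.c_[p[0]+c*P[:,0]-s*P[:,1],p[1]+s*P[:,0]+c*P[:,1],P[:,2]]
E
python3 - <<'E'
from fit import *
im=pickle.load(open('w2.pkl','rb'))
# name, balance pt, which opening, crop px
F=[((-123,30,52),0,(53,235)),((-103,30,52),0,(93,232)),((-103,-30,52),0,(97,327)),((-123,-30,52),0,(57,329)),
((-50,-98,168),0,(203,275)),((-50,-98,54),0,(213,408)),((105,-98,54),0,(583,382)),
((-33,28,193),2,(340,18)),((-33,-28,193),2,(350,85)),((-33,-28,167),2,(353,142)),((-33,-117,96),1,(432,378)),((-33,-104,156),1,(446,266))]
B=np.array([f[0] for f in F],float);w=np.array([f[1] for f in F]);U=np.array([f[2] for f in F])/3.5+[195,0]
def pts(p):
    b=B.copy();b[:,0]+=np.where(w==1,p[3],np.where(w==2,p[4],0));return W(p,b)
r=least_squares(lambda p:(proj(im,pts(p))-U).ravel(),[480,-270,-1.03,50,50],x_scale=[1,1,.01,1,1],loss='soft_l1')
print(r.x.round(3));print(((proj(im,pts(r.x))-U)*3.5).round(0).tolist())
E
```

```text
[ 525.659 -277.64    -0.974   81.401   56.557]
[[0.0, 1.0], [-3.0, -3.0], [1.0, -8.0], [3.0, -4.0], [-1.0, 7.0], [5.0, 6.0], [-56.0, -5.0], [-8.0, -8.0], [6.0, 10.0], [-0.0, -6.0], [2.0, 2.0], [-1.0, 16.0]]
```

```bash
cat > plan.py <<'E'
from fit import *
from scipy.spatial.transform import Rotation as R
def delta(p,b,off=0.0):
    """delta in tool units to balance-frame point b, tool down, tool x at balance yaw + off"""
    o=get_obs();R0=R.from_rotvec(o["orientation"]);a=p[2]+off
    x=np.array([np.cos(a),np.sin(a),0]);z=np.array([0,0,-1.]);Rt=R.from_matrix(np.c_[x,np.cross(z,x),z])
    d=R0.inv().apply(W(p,b)[0]-o["ee_pos"])/300;r=(R0.inv()*Rt).as_rotvec()/1.5
    print("d",d.round(4),"r",r.round(4),"deg",np.degrees(np.linalg.norm(r)*1.5).round(1))
E
python3 -c "
from plan import *
delta([525.7,-277.6,-.974],(20,-190,330),np.pi/2)"
```

```text
d [0.4563 0.1636 0.3742] r [ 0.0222 -0.299  -0.1018] deg 27.2
```

step_arm([
  [[0.076,0.027,0.062],[0.004,-0.05,-0.017],-1],
  [[0.152,0.055,0.125],[0.007,-0.1,-0.034],-1],
  [[0.228,0.082,0.187],[0.011,-0.15,-0.051],-1],
  [[0.304,0.109,0.249],[0.015,-0.2,-0.068],-1],
  [[0.38,0.136,0.312],[0.018,-0.25,-0.085],-1],
  [[0.456,0.164,0.374],[0.022,-0.299,-0.102],-1],
  [[0.456,0.164,0.374],[0.022,-0.299,-0.102],-1],
  [[0.456,0.164,0.374],[0.022,-0.299,-0.102],-1],
])

```text
t: 2.42
ee_pos: [384.8, -397.1, 331.1]
orientation: [2.994, 0.94, 0.0]
ft_force: [0.3, -0.2, -0.3]
width: 37.8
grasp_force: 0.0
```

```bash
python3 -c "
from h import *
snap('w3')"
```

```text
2.4667 [ 383.2 -397.8  331.3] [2.996e+00 9.360e-01 1.000e-03] [-1.3 -0.7 -0.5]
```

View pics/w3.png

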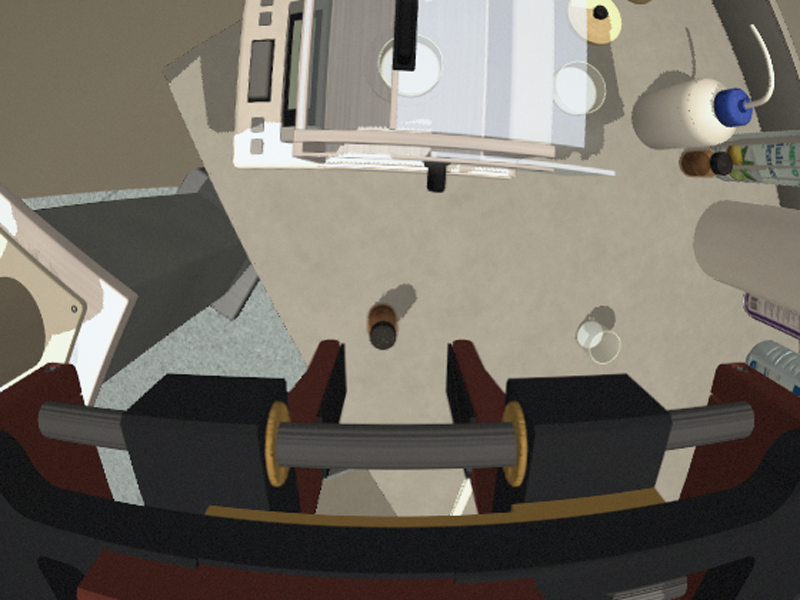

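The view is good: tare bar at (260,70), top grip (405,35), right grip (436,176), right door glass ending at (614,173). Dish and spare dish are visible. I'll take one enlarged crop for an accurate fit.

```bash
python3 -c "
from h import *
im=pickle.load(open('w3.pkl','rb'));c=im['pixels'][0:140,155:355,::-1]
cv2.imwrite('pics/c3.png',cv2.resize(c,None,fx=4,fy=4,interpolation=cv2.INTER_CUBIC))"
```

```text
(no output)
```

View pics/c3.png

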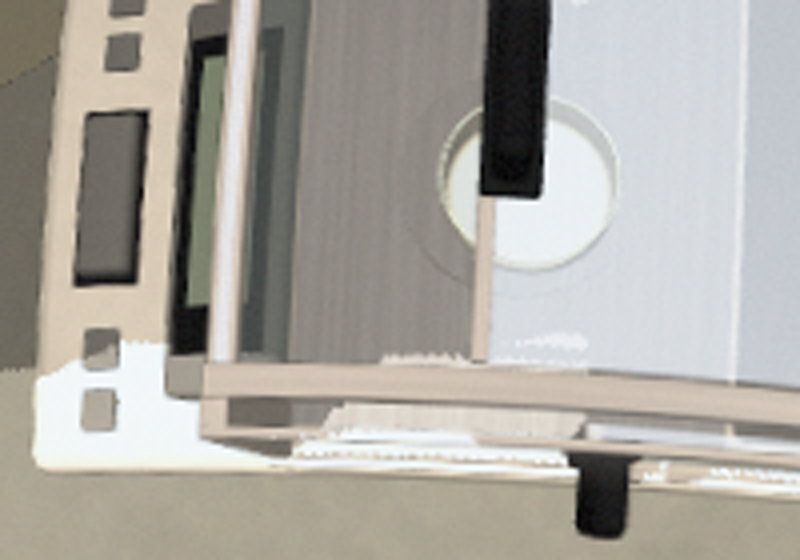

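Crop readings: tare top corners (86,113), (138,113), (130,275) and (76,275), and roof rail corner (203,397). The right grip's outer end is at about (577,533) to (623,537), and the top grip's near end at (481,193) to (541,197).

Run:
```python
from plan import *
im=pickle.load(open('w3.pkl','rb'))
F=[((-123,30,52),0,(87,113)),((-103,30,52),0,(139,113)),((-103,-30,52),0,(130,275)),((-123,-30,52),0,(76,275)),
((-50,-98,168),0,(203,397)),((-33,-28,167),2,(511,196)),((-33,-117,96),1,(597,536))]
B=np.array([f[0] for f in F],float);w=np.array([f[1] for f in F]);U=np.array([f[2] for f in F])/4+[155,0]
def pts(p):
    b=B.copy();b[:,0]+=np.where(w==1,p[3],np.where(w==2,p[4],0));return W(p,b)
r=least_squares(lambda p:(proj(im,pts(p))-U).ravel(),[525,-277,-.974,81,57],x_scale=[1,1,.01,1,1],loss='soft_l1')
p=r.x;print(p.round(3));print(((proj(im,pts(p))-U)*4).round(0).tolist())
q=lambda P:((proj(im,W(p,P))-[155,0])*4).round(0).tolist()
print("tophandle corners",q([(-38+p[4],-28,193),(-28+p[4],-28,193),(-38+p[4],-28,167),(-28+p[4],-28,167)]))
print("rh",q([(-38+p[3],-117,156),(-28+p[3],-117,156),(-38+p[3],-117,96),(-28+p[3],-117,96)]))
print("pan",q((30,0,68)))
delta(p[:3],(-33+p[3]+28,-113,220),np.pi/2)
delta(p[:3],(-33+p[3]+28,-113,115),np.pi/2)
```

```text
[ 524.51  -278.284   -1.007   89.443   57.837]
[[0.0, 2.0], [3.0, -2.0], [1.0, -1.0], [-0.0, 1.0], [-3.0, 54.0], [0.0, -9.0], [0.0, -0.0]]
tophandle corners [[492.0, 159.0], [535.0, 161.0], [491.0, 186.0], [531.0, 188.0]]
rh [[598.0, 538.0], [636.0, 541.0], [581.0, 535.0], [613.0, 537.0]]
pan [[524.0, 181.0]]
d [0.2262 0.205  0.3715] r [0.002  0.0002 0.0277] deg 2.4
d [0.2263 0.204  0.7215] r [0.002  0.0002 0.0277] deg 2.4
```

```bash
cat > fit2.py <<'E'
from plan import *
i2=pickle.load(open('w2.pkl','rb'));i3=pickle.load(open('w3.pkl','rb'))
t=[(-123,30,52),(-103,30,52),(-103,-30,52),(-123,-30,52)]
F=[(i3,b,0,u) for b,u in zip(t,[(87,113),(139,113),(130,275),(76,275)])]+[(i2,b,0,u) for b,u in zip(t,[(53,235),(93,232),(97,327),(57,329)])]
F+=[(i3,(-50,-98,168),0,(201,438)),(i2,(-50,-98,168),0,(203,275)),(i2,(-50,-98,54),0,(213,408)),
(i3,(-33,-28,180),2,(511,180)),(i3,(-38,-117,96),1,(577,533)),(i3,(-28,-117,156),1,(629,537)),
(i2,(-33,28,193),2,(340,18)),(i2,(-33,-28,167),2,(353,142)),(i2,(-33,-117,96),1,(435,378))]
def res(p):
    o=[]
    for im,b,w,u in F:
        b=np.array(b,float)+[p[3] if w==1 else p[4] if w==2 else 0,0,0]
        u=np.array(u)/4+[155,0] if im is i3 else np.array(u)/3.5+[195,0]
        o.append((proj(im,W(p,b))-u)[0])
    return np.array(o)
r=least_squares(lambda p:res(p).ravel(),[525,-277,-.974,81,57],x_scale=[1,1,.01,1,1],loss='soft_l1')
p=r.x
if __name__=="__main__":
    print(p.round(3));print(res(p).round(1).tolist())
    for z in(220,115):delta(p[:3],(-33+p[3]+30,-113,z),np.pi/2)
E
python3 fit2.py
```

```text
[ 524.73  -278.043   -1.      86.735   57.651]
[[-0.1, 0.8], [0.5, -0.1], [0.3, -0.0], [0.0, 0.6], [0.3, -0.7], [-0.7, -1.5], [-0.2, -3.0], [0.3, -1.9], [0.4, 3.3], [-2.3, 2.2], [-0.2, 1.9], [0.3, -2.0], [-0.7, -0.1], [-0.0, 0.1], [-1.1, -1.7], [0.3, -1.1], [1.5, 1.6]]
d [0.2293 0.2052 0.3715] r [0.002  0.0002 0.0228] deg 2.0
d [0.2294 0.2042 0.7215] r [0.002  0.0002 0.0228] deg 2.0
```

Both views agree: balance at (525,-278) with yaw -1.0 rad, right door open about 87 mm, top door about 58 mm. I'll go behind the right grip.

step_arm([
  [[0.046,0.041,0.074],[0,0,0.006],-1],
  [[0.092,0.082,0.148],[0,0,0.012],-1],
  [[0.138,0.123,0.222],[0,0,0.018],-1],
  [[0.184,0.164,0.296],[0,0,0.023],-1],
  [[0.229,0.205,0.372],[0.002,0,0.023],-1],
  [[0.229,0.205,0.372],[0.002,0,0.023],-1],
  [[0.229,0.205,0.45],[0.002,0,0.023],-1],
  [[0.229,0.205,0.53],[0.002,0,0.023],-1],
  [[0.229,0.205,0.61],[0.002,0,0.023],-1],
  [[0.229,0.205,0.69],[0.002,0,0.023],-1],
  [[0.229,0.205,0.71],[0.002,0,0.023],-1],
  [[0.229,0.205,0.71],[0.002,0,0.023],-1],
])

```text
t: 3.47
ee_pos: [471.4, -410.8, 117.8]
orientation: [-3.014, -0.876, 0.002]
ft_force: [-0.5, 1.0, 0.5]
width: 0.8
grasp_force: 0.0
```

Run:
```python
from fit2 import *
snap("w4")
def inb(P):
    c,s=np.cos(p[2]),np.sin(p[2]);d=np.array(P)-[p[0],p[1],0];return np.array([c*d[0]+s*d[1],-s*d[0]+c*d[1],d[2]]).round(1)
print(inb(get_obs()["ee_pos"]),get_obs()["width"])
delta(p[:3],(-33+p[3]+20,-113,118),np.pi/2)
```

```text
3.5167 [ 472.5 -411.4  119.2] [-3.016 -0.877 -0.   ] [ 0.3  0.3 -0.1]
[  84.  -116.   119.2] 0.28149853924163554
d [ 0.0099 -0.0341  0.0041] r [-0.0006 -0.0002 -0.0035] deg 0.3
```

View pics/w4.png

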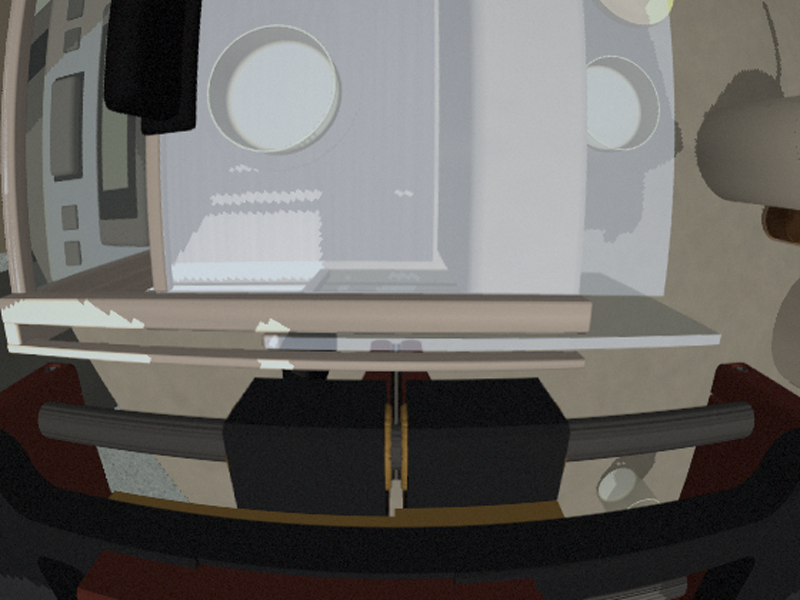

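The closed fingers (365–430, row 375) stand behind the right grip (283–328, 375), with a gap of about 15 mm and clear of the rail. I'll push forward gently.

step_arm([
  [[0.005,-0.01,0],[0,0,0],-1],
  [[0.01,-0.02,0],[0,0,-0.003],-1],
  [[0.01,-0.03,0],[0,0,-0.003],-1],
  [[0.01,-0.037,0],[0,0,-0.003],-1],
  [[0.01,-0.044,0],[0,0,-0.003],-1],
  [[0.01,-0.051,0],[0,0,-0.003],-1],
  [[0.01,-0.058,0],[0,0,-0.003],-1],
  [[0.01,-0.065,0],[0,0,-0.003],-1],
  [[0.01,-0.072,0],[0,0,-0.003],-1],
  [[0.01,-0.08,0],[0,0,-0.003],-1],
  [[0.01,-0.09,0],[0,0,-0.003],-1],
  [[0.01,-0.1,0],[0,0,-0.003],-1],
  [[0.01,-0.11,0],[0,0,-0.003],-1],
  [[0.01,-0.12,0],[0,0,-0.003],-1],
  [[0.01,-0.13,0],[0,0,-0.003],-1],
  [[0.01,-0.14,0],[0,0,-0.003],-1],
  [[0.01,-0.15,0],[0,0,-0.003],-1],
  [[0.01,-0.16,0],[0,0,-0.003],-1],
  [[0.01,-0.17,0],[0,0,-0.003],-1],
  [[0.01,-0.18,0],[0,0,-0.003],-1],
])

```text
t: 5.18
ee_pos: [446.7, -363.1, 118.3]
orientation: [-3.013, -0.886, -0.0]
ft_force: [2.4, -0.1, 0.1]
width: 0.5
grasp_force: 0.7
```

```bash
cat > st.py <<'E'
from fit2 import *
o=get_obs();c,s=np.cos(p[2]),np.sin(p[2]);M=np.array([[c,s,0],[-s,c,0],[0,0,1]])
print(o["t"],(M@(np.array(o["ee_pos"])-[p[0],p[1],0])).round(1),"F_b",(M@o["ft_force"]).round(2),np.degrees(R.from_rotvec(o["orientation"]).as_matrix()[:2,2]).round(2))
E
python3 st.py
```

```text
5.1833 [  29.3 -111.6  118.3] F_b [1.39 1.92 0.13] [-0.01  0.07]
```

step_arm([
  [[0,-0.009,0],[0,0,0],-1],
  [[0,-0.018,0],[0,0,0],-1],
  [[0,-0.027,0],[0,0,0],-1],
  [[0,-0.036,0],[0,0,0],-1],
  [[0,-0.045,0],[0,0,0],-1],
  [[0,-0.053,0],[0,0,0],-1],
  [[0,-0.061,0],[0,0,0],-1],
  [[0,-0.069,0],[0,0,0],-1],
  [[0,-0.076,0],[0,0,0],-1],
  [[0,-0.083,0],[0,0,0],-1],
  [[0,-0.089,0],[0,0,0],-1],
  [[0,-0.094,0],[0,0,0],-1],
  [[0,-0.099,0],[0,0,0],-1],
  [[0,-0.103,0],[0,0,0],-1],
  [[0,-0.107,0],[0,0,0],-1],
  [[0,-0.111,0],[0,0,0],-1],
  [[0,-0.115,0],[0,0,0],-1],
  [[0,-0.119,0],[0,0,0],-1],
  [[0,-0.123,0],[0,0,0],-1],
  [[0,-0.127,0],[0,0,0],-1],
])

```text
t: 6.85
ee_pos: [426.2, -331.2, 118.4]
orientation: [-3.013, -0.886, -0.0]
ft_force: [1.6, -1.1, -0.2]
width: 0.3
grasp_force: 0.6
```

```bash
python3 st.py
```

```text
6.85 [  -8.5 -111.6  118.4] F_b [ 1.75  0.77 -0.18] [-0.01  0.06]
```

Near the end now. I'll creep in small steps and watch the force.

step_arm([
  [[0,-0.003,0],[0,0,0],-1],
  [[0,-0.006,0],[0,0,0],-1],
  [[0,-0.009,0],[0,0,0],-1],
  [[0,-0.012,0],[0,0,0],-1],
  [[0,-0.015,0],[0,0,0],-1],
  [[0,-0.018,0],[0,0,0],-1],
])

```text
t: 7.35
ee_pos: [423.3, -326.7, 118.4]
orientation: [-3.013, -0.886, -0.0]
ft_force: [1.6, -0.0, 0.6]
width: 0.2
grasp_force: 0.6
```

```bash
python3 st.py
```

```text
7.35 [ -13.9 -111.6  118.4] F_b [0.91 1.33 0.57] [-0.01  0.07]
```

step_arm([
  [[0,-0.003,0],[0,0,0],-1],
  [[0,-0.006,0],[0,0,0],-1],
  [[0,-0.009,0],[0,0,0],-1],
  [[0,-0.012,0],[0,0,0],-1],
])

```text
t: 7.68
ee_pos: [421.3, -323.7, 118.4]
orientation: [-3.013, -0.886, -0.0]
ft_force: [1.6, -0.4, 0.3]
width: 0.5
grasp_force: 0.6
```

```bash
python3 st.py
```

```text
7.6833 [ -17.5 -111.6  118.4] F_b [1.18 1.18 0.29] [-0.01  0.06]
```

step_arm([
  [[0,-0.003,0],[0,0,0],-1],
  [[0,-0.006,0],[0,0,0],-1],
  [[0,-0.009,0],[0,0,0],-1],
  [[0,-0.012,0],[0,0,0],-1],
])

```text
t: 8.02
ee_pos: [420.3, -321.8, 118.6]
orientation: [3.012, 0.886, 0.002]
ft_force: [5.3, -7.9, -6.6]
width: 0.4
grasp_force: 4.1
```

```bash
python3 st.py
```

```text
8.0167 [ -19.6 -111.5  118.6] F_b [ 9.51  0.18 -6.64] [ 0.11 -0.07]
```

The right door is shut: the force rises to 9.5 N with no further motion. I'll back off and rise.

step_arm([
  [[0,0.02,0],[0,0,0],-1],
  [[0,0.05,0],[0,0,0],-1],
  [[0,0.06,-0.05],[0,0,0],-1],
  [[0,0.06,-0.15],[0,0,0],-1],
  [[0,0.06,-0.25],[0,0,0],-1],
  [[0,0.06,-0.36],[0,0,0],-1],
  [[0,0.06,-0.38],[0,0,0],-1],
])

```text
t: 8.6
ee_pos: [431.3, -338.0, 237.5]
orientation: [3.01, 0.885, 0.006]
ft_force: [1.0, -1.5, 0.5]
width: 0.3
grasp_force: 0.0
```

```bash
python3 st.py; python3 -c "
from fit2 import *
delta(p[:3],(-33+p[4]+32,0,225),np.pi/2)
delta(p[:3],(-33+p[4]+32,0,178),np.pi/2)"
```

```text
8.6 [-1.000e-01 -1.110e+02  2.375e+02] F_b [1.79 0.04 0.47] [ 0.3  -0.19]
d [0.3698 0.1892 0.0437] r [ 0.0037 -0.0017  0.0005] deg 0.4
d [0.3693 0.1883 0.2003] r [ 0.0037 -0.0017  0.0005] deg 0.4
```

step_arm([
  [[0.07,0.04,0.01],[0,0,0],-1],
  [[0.14,0.08,0.02],[0,0,0],-1],
  [[0.22,0.12,0.03],[0,0,0],-1],
  [[0.3,0.16,0.04],[0.002,0,0],-1],
  [[0.369,0.189,0.044],[0.004,-0.002,0],-1],
  [[0.369,0.189,0.044],[0.004,-0.002,0],-1],
  [[0.369,0.189,0.08],[0.004,-0.002,0],-1],
  [[0.369,0.189,0.12],[0.004,-0.002,0],-1],
  [[0.369,0.189,0.16],[0.004,-0.002,0],-1],
  [[0.369,0.189,0.19],[0.004,-0.002,0],-1],
  [[0.369,0.189,0.2],[0.004,-0.002,0],-1],
  [[0.369,0.189,0.2],[0.004,-0.002,0],-1],
])

```text
t: 9.6
ee_pos: [551.7, -323.5, 170.8]
orientation: [-3.007, -0.883, 0.01]
ft_force: [0.4, -1.0, -0.0]
width: 0.8
grasp_force: 0.0
```

```bash
python3 st.py; python3 -c "
from h import *
snap('w5')"
```

```text
9.6 [ 52.8  -1.8 170.8] F_b [ 1.05 -0.16 -0.03] [-0.47  0.34]
9.65 [ 552.3 -323.7  171.8] [-3.008 -0.884  0.008] [ 1.2 -0.2  0.6]
```

View pics/w5.png

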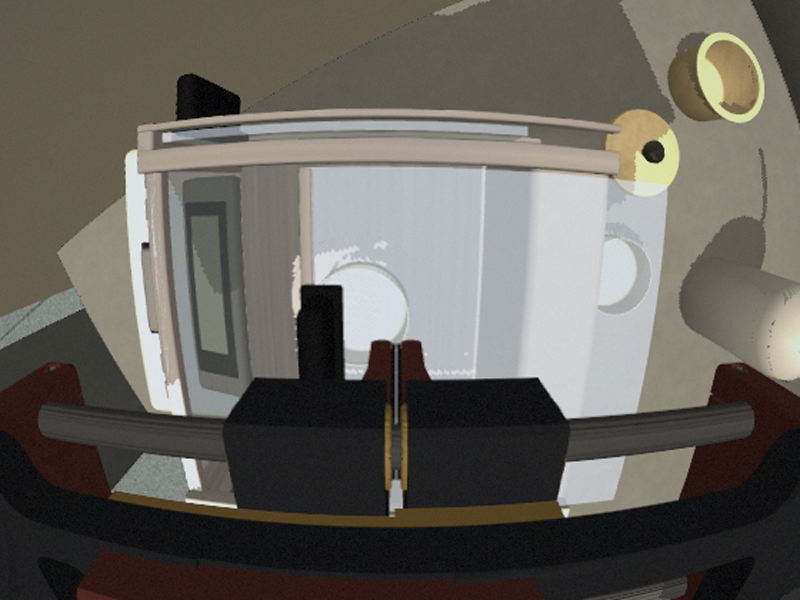

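The fingers (365–425) stand behind the top grip (300–342), with a gap of about 10 mm. I'll rise 7 mm and push.

step_arm([
  [[0,-0.005,-0.012],[0,0,0],-1],
  [[0,-0.012,-0.022],[0,0,0],-1],
  [[0,-0.019,-0.022],[0,0,0],-1],
  [[0,-0.026,-0.022],[0,0,0],-1],
  [[0,-0.033,-0.022],[0,0,0],-1],
  [[0,-0.04,-0.022],[0,0,0],-1],
  [[0,-0.048,-0.022],[0,0,0],-1],
  [[0,-0.057,-0.022],[0,0,0],-1],
  [[0,-0.066,-0.022],[0,0,0],-1],
  [[0,-0.075,-0.022],[0,0,0],-1],
  [[0,-0.084,-0.022],[0,0,0],-1],
  [[0,-0.093,-0.022],[0,0,0],-1],
  [[0,-0.102,-0.022],[0,0,0],-1],
  [[0,-0.111,-0.022],[0,0,0],-1],
  [[0,-0.12,-0.022],[0,0,0],-1],
  [[0,-0.129,-0.022],[0,0,0],-1],
  [[0,-0.138,-0.022],[0,0,0],-1],
  [[0,-0.147,-0.022],[0,0,0],-1],
  [[0,-0.155,-0.022],[0,0,0],-1],
  [[0,-0.162,-0.022],[0,0,0],-1],
])

```text
t: 11.32
ee_pos: [526.5, -282.6, 179.3]
orientation: [-3.008, -0.885, 0.007]
ft_force: [0.7, -1.2, -0.6]
width: 0.7
grasp_force: 0.6
```

```bash
python3 st.py
```

```text
11.3167 [  4.8  -0.9 179.3] F_b [ 1.42 -0.06 -0.57] [-0.34  0.26]
```

Contact confirmed: it slides at 1.4 N. About 24 mm remain, so I'll slow down towards the end.

step_arm([
  [[0,-0.006,0],[0,0,0],-1],
  [[0,-0.012,0],[0,0,0],-1],
  [[0,-0.018,0],[0,0,0],-1],
  [[0,-0.024,0],[0,0,0],-1],
  [[0,-0.03,0],[0,0,0],-1],
  [[0,-0.035,0],[0,0,0],-1],
  [[0,-0.039,0],[0,0,0],-1],
  [[0,-0.043,0],[0,0,0],-1],
  [[0,-0.046,0],[0,0,0],-1],
  [[0,-0.049,0],[0,0,0],-1],
  [[0,-0.052,0],[0,0,0],-1],
  [[0,-0.055,0],[0,0,0],-1],
  [[0,-0.058,0],[0,0,0],-1],
  [[0,-0.061,0],[0,0,0],-1],
  [[0,-0.064,0],[0,0,0],-1],
  [[0,-0.067,0],[0,0,0],-1],
  [[0,-0.07,0],[0,0,0],-1],
])

```text
t: 12.73
ee_pos: [515.3, -265.1, 179.5]
orientation: [-3.008, -0.885, 0.007]
ft_force: [1.1, -1.2, -0.2]
width: 0.7
grasp_force: 0.6
```

```bash
python3 st.py
```

```text
12.7333 [-16.   -0.9 179.5] F_b [ 1.61  0.3  -0.16] [-0.34  0.26]
```

step_arm([
  [[0,-0.003,0],[0,0,0],-1],
  [[0,-0.006,0],[0,0,0],-1],
  [[0,-0.009,0],[0,0,0],-1],
  [[0,-0.012,0],[0,0,0],-1],
  [[0,-0.015,0],[0,0,0],-1],
  [[0,-0.017,0],[0,0,0],-1],
])

```text
t: 13.23
ee_pos: [513.0, -261.6, 179.5]
orientation: [-3.01, -0.885, 0.006]
ft_force: [3.3, -6.1, -5.3]
width: 0.4
grasp_force: 3.5
```

```bash
python3 st.py
```

```text
13.2333 [-20.2  -0.9 179.5] F_b [ 6.87 -0.54 -5.27] [-0.27  0.17]
```

The top door is shut too. I'll back off, rise, and turn 90° so the gripper body clears the chamber when pressing tare.

step_arm([
  [[0,0.02,0],[0,0,0],-1],
  [[0,0.05,0],[0,0,0],-1],
  [[0,0.05,-0.08],[0,0,0],-1],
  [[0,0.05,-0.18],[0,0,0],-1],
  [[0,0.05,-0.25],[0,0,0],-1],
  [[0,0.05,-0.25],[0,0,0],-1],
])

```text
t: 13.73
ee_pos: [523.6, -275.5, 259.1]
orientation: [-3.013, -0.886, -0.001]
ft_force: [0.7, -0.8, 0.5]
width: 0.2
grasp_force: 0.0
```

```bash
python3 st.py; python3 -c "
from fit2 import *
delta(p[:3],(-113,0,240),np.pi)"
```

```text
13.7333 [ -2.8   0.4 259.1] F_b [1.03 0.19 0.45] [0.01 0.07]
d [-0.0011 -0.3674  0.0639] r [-0.0000e+00 -1.0000e-03 -1.0468e+00] deg 90.0
```

step_arm([
  [[0,-0.03,0],[0,0,-0.08],-1],
  [[0,-0.06,0],[0,0,-0.16],-1],
  [[0,-0.09,0],[0,0,-0.24],-1],
  [[0,-0.12,0],[0,0,-0.32],-1],
  [[0,-0.16,0],[0,0,-0.4],-1],
  [[0,-0.2,0],[0,0,-0.48],-1],
  [[0,-0.24,0],[0,0,-0.56],-1],
  [[0,-0.28,0],[0,0,-0.64],-1],
  [[0,-0.32,0],[0,0,-0.72],-1],
  [[0,-0.35,0],[0,0,-0.8],-1],
  [[0,-0.367,0],[0,0,-0.88],-1],
  [[0,-0.367,0],[0,0,-0.96],-1],
  [[0,-0.367,0.03],[0,0,-1.0],-1],
  [[0,-0.367,0.06],[0,0,-1.0],-1],
  [[0,-0.367,0.06],[0,0,-1.0],-1],
])

```text
t: 14.98
ee_pos: [460.2, -180.8, 235.0]
orientation: [-1.598, -2.691, -0.001]
ft_force: [-0.8, -0.6, -0.0]
width: 0.4
grasp_force: 0.0
```

```bash
python3 st.py; python3 -c "
from fit2 import *
delta(p[:3],(-113,0,62),np.pi)"
```

```text
14.9833 [-116.7   -1.7  235. ] F_b [ 0.08 -1.02 -0.04] [-0.55  0.35]
d [-0.0177  0.0098  0.5764] r [-0.0034 -0.0068 -0.0481] deg 4.2
```

step_arm([
  [[-0.009,0.005,0],[-0.002,-0.003,-0.024],-1],
  [[-0.018,0.01,0.05],[-0.003,-0.007,-0.048],-1],
  [[-0.018,0.01,0.15],[-0.003,-0.007,-0.048],-1],
  [[-0.018,0.01,0.25],[-0.003,-0.007,-0.048],-1],
  [[-0.018,0.01,0.35],[-0.003,-0.007,-0.048],-1],
  [[-0.018,0.01,0.43],[-0.003,-0.007,-0.048],-1],
  [[-0.018,0.01,0.45],[-0.003,-0.007,-0.048],-1],
  [[-0.018,0.01,0.45],[-0.003,-0.007,-0.048],-1],
])

```text
t: 15.65
ee_pos: [464.5, -183.4, 100.4]
orientation: [-1.505, -2.757, 0.001]
ft_force: [0.1, -0.6, -0.2]
width: 0.4
grasp_force: 0.0
```

```bash
python3 st.py; python3 -c "
from fit2 import *
delta(p[:3],(-113,0,60),np.pi)"
```

```text
15.65 [-112.2    0.5  100.4] F_b [ 0.59 -0.27 -0.2 ] [-0.06 -0.02]
d [ 0.0027 -0.0014  0.1345] r [-0.0007 -0.0002  0.0004] deg 0.1
```

step_arm([
  [[0.003,0,0.05],[0,0,0],-1],
  [[0.003,0,0.1],[0,0,0],-1],
  [[0.003,0,0.13],[0,0,0],-1],
  [[0.003,0,0.14],[0,0,0],-1],
  [[0.003,0,0.148],[0,0,0],-1],
  [[0.003,0,0.153],[0,0,0],-1],
  [[0.003,0,0.158],[0,0,0],-1],
  [[0.003,0,0.162],[0,0,0],-1],
  [[0.003,0,0.166],[0,0,0],-1],
  [[0.003,0,0.166],[0,0,0],-1],
])

```text
t: 16.48
ee_pos: [465.6, -183.3, 52.5]
orientation: [1.501, 2.755, -0.001]
ft_force: [0.2, -0.5, -0.5]
width: 0.7
grasp_force: 0.1
```

```bash
python3 st.py
```

```text
16.4833 [-111.7    1.5   52.5] F_b [ 0.5  -0.06 -0.48] [ 0.21 -0.13]
```

step_arm([
  [[0,0,0.003],[0,0,0],-1],
  [[0,0,0.006],[0,0,0],-1],
  [[0,0,0.009],[0,0,0],-1],
  [[0,0,0.011],[0,0,0],-1],
  [[0,0,0.013],[0,0,0],-1],
  [[0,0,0.013],[0,0,0],-1],
])

```text
t: 16.98
ee_pos: [465.7, -183.3, 48.5]
orientation: [1.501, 2.755, -0.0]
ft_force: [-0.3, -0.2, 3.6]
width: 0.4
grasp_force: 1.9
```

```bash
python3 st.py
```

```text
16.9833 [-111.6    1.6   48.5] F_b [-0.05 -0.36  3.57] [ 0.2  -0.13]
```

Spring felt: 3.6 N at 48.5 mm. I'll press slightly more, to the stop.

step_arm([
  [[0,0,0.003],[0,0,0],-1],
  [[0,0,0.006],[0,0,0],-1],
  [[0,0,0.008],[0,0,0],-1],
  [[0,0,0.008],[0,0,0],-1],
])

```text
t: 17.32
ee_pos: [465.8, -183.3, 47.7]
orientation: [1.501, 2.755, -0.0]
ft_force: [-6.4, 2.3, 26.3]
width: 0.4
grasp_force: 13.2
```

```bash
python3 st.py
```

```text
17.3167 [-111.6    1.6   47.7] F_b [-5.38 -4.13 26.35] [ 0.21 -0.14]
```

Hard stop at 26 N, so the bar is fully down. I'll release it and rise.

step_arm([
  [[0,0,-0.01],[0,0,0],-1],
  [[0,0,-0.03],[0,0,0],-1],
  [[0,0,-0.08],[0,0,0],-1],
  [[0,0,-0.18],[0,0,0],-1],
  [[0,0,-0.28],[0,0,0],-1],
  [[0,0,-0.38],[0,0,0],-1],
  [[0,0,-0.5],[0,0,0],-1],
  [[0,0,-0.62],[0,0,0],-1],
  [[0,0,-0.72],[0,0,0],-1],
  [[0,0,-0.76],[0,0,0],-1],
  [[0,0,-0.76],[0,0,0],-1],
  [[0,0,-0.76],[0,0,0],-1],
])

```text
t: 18.32
ee_pos: [464.7, -182.7, 274.1]
orientation: [1.501, 2.755, -0.0]
ft_force: [0.9, 0.2, -0.0]
width: 0.3
grasp_force: 0.0
```

```bash
python3 -c "
from workcell import *
o=get_obs();print(o['t'],o['ee_pos'],o['ft_force']);print(close_job())"
```

```text
18.3167 [ 464.6878224  -182.68167157  274.07342255] [ 0.87590958  0.21895036 -0.0457227 ]
the job is handed in; nothing more can be done
None
```

I pushed the right-hand and top doors gently to their stops, then pressed the tare bar to its stop and let it go, and handed the job in at 18.3 s; I judged the stops by the force readings and took no final picture to check.

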